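Refit the washed sample carousel on the autosampler's drive

ROBOT

A 7-joint arm with a two-finger parallel gripper is mounted at the origin on a cart in front of the work surface, level with it; the furniture and walls round the work are solid. World frame = base frame: x ahead of the robot, y to its left, z up, the work surface at z = 0. Lengths are in mm, angles in rad, forces in N, time in s.
With the tool pointing down it reaches from about 425 to 875 mm from the base axis. Payload 4.7 kg.
Tool frame: the origin (TCP) lies midway between the tips of the shut fingers; the grasp point (between the pads) lies 19 mm behind it; x points along the fingers, z is the direction in which the jaws open and shut, and the axes are right-handed (so a half turn about x gives the same grasp; the last joint's range is limited). The gripper opens to 85 mm and grips with 20 to 120 N. Pads are 22 mm wide; open, the fingers measure 114 mm over their backs; the gripper's body (76 mm by 85 mm) begins 54 mm behind the grasp point. The pads swing forward as they close: fully open they stand 13 mm farther back than shut.
Start: joints at [-1.209, 0.321, -0.07, 1.45, 0.023, 1.371, -0.057], TCP at [221.567, 611.091, 231.349] pointing down, gripper open.
Joint ranges: [-2.86, 2.86], [-0.3, 2.09], [-1.38, 1.24], [0.06, 2.45], [-1.56, 4.7], [0.09, 2.05], [-2.69, 2.69]. Speed limits (rad/s): [2.57, 2.57, 3.14, 3.14, 3.14, 3.14, 3.14].

INTERFACE

Orientations are given as a unit quaternion [w, x, y, z].
In Python, from bench import robot gives the robot as it stands. The module is installed in compiled form; this text tells all that it offers.
- The arm moves only by the shell command python3 -m pendant 'ROWS' [FORCE]. ROWS is JSON, a list of rows, each a list of 3 entries, a list of its own where there are three numbers: the shift along the tool's x, y, z in cm, then the turn, a rotation vector about the tool's x, y, z in degrees, then the closure in counts, from 0 (fully open) to 255 (shut). A call has exactly 10 rows; each row shifts and turns the commanded pose from where the row before left it, along the tool's axes as they then stand; what a row does not reach is not made up. A row lasts 1/12 s, in which the tool goes at most 41.7 mm and 7.16 degrees, less where a joint would pass 70% of its speed; a pose out of reach is approached as far as the arm can. A call with a gripper value outside its range is refused whole. The fingers move at their own pace and stop on an object; FORCE is the grip in N (left out, the last holds). Time passes only in rows, so rows that do not move let the fingers close, or fill a call up. It gives the time, the measured TCP pose, the force and the opening at its end, in the units of the state.
- robot.sense(): the state, without advancing time (a new reading comes with each control period).
- robot.get_image(name): name is "scene" or "side" or "wrist"; returns the picture (480x640x3 uint8, blue, green, red); there is no depth.
- robot.calibration(name): a dict with "intrinsics" (3x3 intrinsics, pixels), "dist_coeffs" ([k1, k2, p1, p2, k3] as OpenCV has them; the pictures are not rectified), "world_from_camera" (4x4, takes a point from camera to world coordinates). Camera axes: x right, y down, z forward; pixel columns grow to the right and rows downward; lengths in mm; the calibration is good to about 2 mm. A picture is of the moment at which its call begins: read the wrist's pose just before it. calibration takes no time and is no camera call; for the wrist camera it gives the pose at the moment of the call.
- robot.close_job(): hands the job in, once; it reports no verdict.
Trained networks look in the newest picture that a camera, given by its name, has taken for a name from the list of things; names that differ only in an ending like _2 or _b are one class to them, and where a whole thing is asked for, a point or a joint stands for the part that bears it (a point fixed in the world has none). Each returns a list of dicts, best first, with "conf" (0 to 1); they miss things now and then, are a little off and sometimes report something else, mostly with a low value. They report only what shows in the picture. A call takes as long as a camera call.
- robot.outline_of(camera, target): "mask" (480x640 bool, what is visible of it) and "extent" ([left, top, right, bottom] in pixels, round what is visible of it).
The state is a dict: "t": time; "qpos": joint angles; "dq": joint speeds; "effort": joint torques, N m; "tcp_pos": TCP position; "orientation": TCP orientation; "ft_force": force on the tool from outside, world axes, zero at the start; "wrist_torque": the same for the moment, N m; "gripper_width": finger opening in mm.
Only numpy, scipy, OpenCV 4.12 (cv2) and the standard library are available. Lean on these libraries where they do the work, as an engineer would, in place of code of your own. Each camera call takes 0.05 s, during which the arm holds its last target.

TASK

The autosampler's round tube carousel has been washed and lies on the worktop. Take it by its knob, set it on the drive spindle and turn it under light pressure, without forcing it down hard, until its three holes drop over the drive studs and it sits fully home and level; then turn it together with the drive until the tab on its rim stands at the pointer on the front of the housing, and let go. Leave the pen, the timer and the tissue pad where they lie.

Things in the scene. Friction and masses are not known exactly. Their poses are not given: they have to be found in the camera images.
- carousel: loose white plastic tube carousel, a wheel 124 mm across, 72 mm high, 0.25 to 0.42 kg: ring of twelve tube wells (radius 38 to 62 mm, 34 mm high) round a drive flange, a knob on a 21 mm stem in the middle. Origin: centre of the underside, z up. The tab of its first place sticks out of the rim in the direction -x
- knob (a point): centre of the carousel's grey six-sided lift knob, on its axis, 58 mm above its underside; axes as the carousel. The knob is 32 mm across flats and 28 mm high (44 to 72 mm above the underside); its flats face along this x axis and every 60 degrees from it
- flange (a point): centre of the underside of the carousel's drive flange (12 mm thick, 68 mm across), axes as the carousel. It has a 16 mm bore on the axis and three round 11 mm through holes 24 mm from the axis, at 0, 120 and 240 degrees from x
- tab (a point): the grey tab on the carousel's rim (9 x 9 x 6 mm), 64 mm from the axis, 26.5 mm below the knob's centre; axes as the carousel
- autosampler: low white housing, fixed to the worktop, 154 x 140 x 36 mm, console and pointer at its front (-x). At its back a code reader 62 mm wide, 74 mm high, 69 to 85 mm behind the hub axis. Origin: on the worktop under the hub axis, z up
- hub_face (a point): centre of the flat top of the drive hub, 42 mm above the worktop; axes of the housing, which do NOT tell the hub's angle. Underside of the carousel: 10 mm above this when it rests on the stud tops, on this face when fully home (knob centre 58 mm above it)
- drive_axis (a point): point on the hub's axis 26 mm above its face: tip of the round-topped 14 mm spindle. Three round-topped 8 mm studs, 10 mm high, stand 120 degrees apart, 24 mm from the axis. Axes of the housing: the hub's angle differs each time and is not given, see it or find it by touch
- pointer (a point): place of the index pointer: 64 mm from the hub axis towards the front, at the tip of the grey wedge, where the carousel's tab has to stand; axes of the housing. The hub turns without stops but stiffly (0.4 N m): a carousel pressed lightly slides round on the stud tops, pressed hard it drags the hub. Home, both turn together with 4 degrees of play either way
- pen: blue pen, 12 x 145 x 9 mm, between the carousel and the autosampler, a bystander; origin under its middle
- timer: white digital timer, 60 x 64 x 18 mm, a bystander; origin under its middle
- tissue_pad: small blue-covered pad, 35 x 57 x 12 mm, a bystander; origin under its middle

How it is judged (in metres and radians):
On the way:
1. the carousel is fully home on the drive: dropped over the three studs, down on the hub face (horizontal distance between knob and hub_face below 0.004 m and z of knob in the frame of hub_face below 0.0605 m and angle between carousel's own z axis and vertical below 0.06 rad), for 0.2 s.
At the end, for the whole second after the job is handed in: The carousel sits fully home on the drive (underside within 2.5 mm of the hub face, on the axis within 4 mm, level within 0.06 rad), its rim tab within 8 mm (about 7 degrees) of the pointer, at rest and released (all of step 1 and horizontal distance between tab and pointer below 0.008 m and linear speed of carousel below 0.02 m/s and angular speed of carousel below 0.1 rad/s); the robot touches nothing.
It fails at once if the carousel is forced or dropped on the autosampler (more than 60 N between them) (contact force between carousel and autosampler above 60 N).
It fails at once if the pen, the timer or the tissue pad is moved more than 30 mm (distance of any of pen, timer, tissue_pad from where it was at the start of the episode above 0.03 m).
It also fails if it takes over 64 s, if anything falls off the work surface, if the arm or the gripper's body presses on something with over 40 N, if the wrist force passes 120 N, or if a joint passes its speed limit or range.

## Working session

There is one attempt and no reset: what is moved stays moved. The work goes in short steps, Python scripts to look and compute and a shell command to move; the robot and the scene stay as the last step left them, time stands still between calls to the robot, and variables do not carry over. Pictures are saved under pics/ and viewed, and the job is handed in when it is done.

```bash
mkdir -p pics; ls; python3 - <<'E'
from bench import robot
import cv2,numpy as np
s=robot.sense();print({k:np.round(v,3) for k,v in s.items()})
for n in("scene","side","wrist"):
    im=robot.get_image(n);cv2.imwrite(f"pics/{n}0.png",im)
    c=robot.calibration(n);print(n,np.round(c["world_from_camera"],3).tolist(),np.round(c["intrinsics"],1).tolist(),c["dist_coeffs"])
    for t in ("carousel","autosampler","knob","tab"):
        r=robot.outline_of(n,t)
        print(n,t,[(round(d["conf"],2),d["extent"]) for d in r][:3])
E
```

```text
pics
{'t': np.float64(0.0), 'qpos': array([-1.209,  0.322, -0.07 ,  1.452,  0.023,  1.371, -0.057]), 'dq': array([ 0.   ,  0.   , -0.001,  0.   ,  0.001, -0.003, -0.   ]), 'effort': array([ 0.0000e+00, -4.9357e+01, -3.8200e-01, -3.1433e+01,  1.3000e-02,
        1.1000e-02,  0.0000e+00]), 'tcp_pos': array([221.41 , 610.546, 230.211]), 'orientation': array([ 0.578, -0.406,  0.58 ,  0.406]), 'ft_force': array([-0.633, -0.251,  0.161]), 'wrist_torque': array([ 0.019, -0.03 ,  0.043]), 'gripper_width': np.float64(85.343)}
scene [[0.822, -0.439, 0.362, 104.299], [-0.569, -0.639, 0.518, -436.586], [0.004, -0.632, -0.775, 945.188], [0.0, 0.0, 0.0, 1.0]] [[522.2, 0.0, 314.2], [0.0, 522.2, 238.5], [0.0, 0.0, 1.0]] [-0.01070611  0.          0.          0.          0.        ]
scene carousel [(0.6, [315.1, 257.2, 375.4, 315.7])]
scene autosampler [(0.68, [216.4, 164.2, 301.5, 240.7])]
scene knob [(0.34, [364.1, 373.7, 402.4, 411.3]), (0.31, [313.8, 256.7, 374.4, 316.2])]
scene tab [(0.95, [313.6, 257.8, 375.3, 315.2])]
side [[0.965, -0.105, 0.24, 187.229], [-0.262, -0.426, 0.866, -1025.59], [0.011, -0.898, -0.439, 686.936], [0.0, 0.0, 0.0, 1.0]] [[594.8, 0.0, 319.8], [0.0, 594.8, 231.2], [0.0, 0.0, 1.0]] [-0.08210825  0.          0.          0.          0.        ]
side carousel [(0.86, [305.8, 260.7, 362.4, 305.5])]
side autosampler [(0.94, [250.9, 197.5, 328.3, 246.7])]
side knob [(0.81, [304.9, 256.4, 362.2, 307.4])]
side tab [(0.69, [303.4, 261.8, 361.9, 305.1]), (0.26, [256.3, 196.7, 329.0, 246.7])]
wrist [[0.341, 0.902, 0.264, 154.352], [0.94, -0.327, -0.097, 635.799], [-0.001, 0.281, -0.96, 373.074], [0.0, 0.0, 0.0, 1.0]] [[359.2, 0.0, 320.3], [0.0, 359.2, 242.3], [0.0, 0.0, 1.0]] [0.00186361 0.         0.         0.         0.        ]
wrist carousel []
wrist autosampler [(0.63, [106.5, 399.2, 233.3, 480.0])]
wrist knob []
wrist tab []
```

View pics/scene0.png

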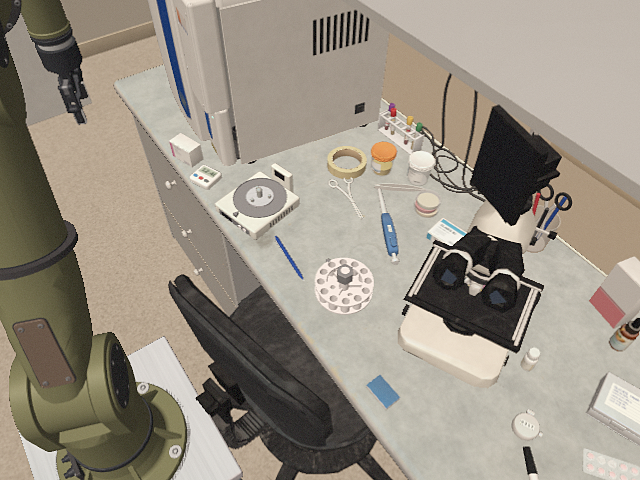

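View pics/side0.png

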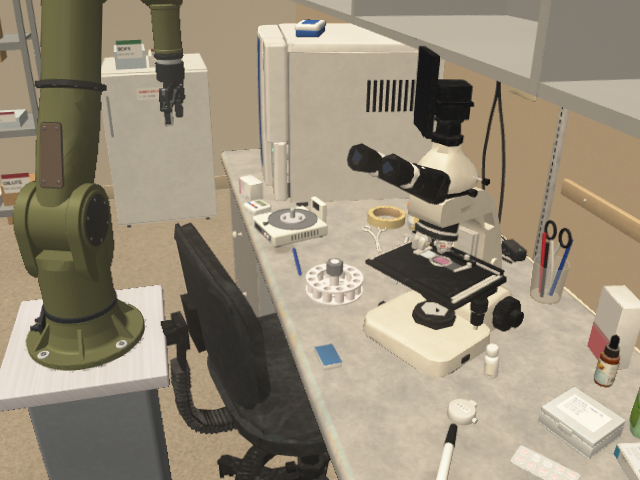

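View pics/wrist0.png

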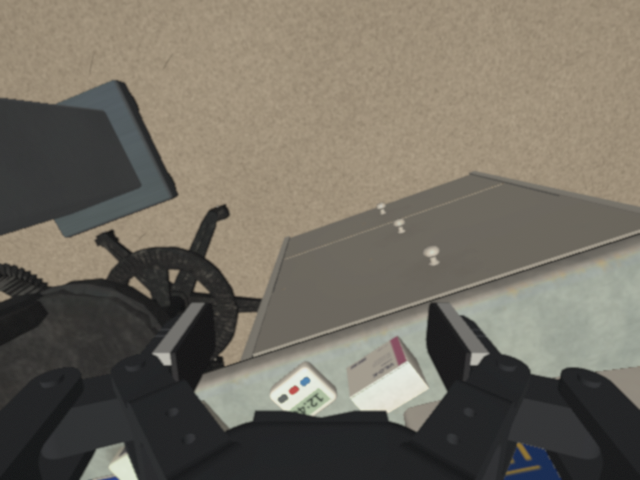

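The scene shows the carousel at about (344,285) with its knob at (346,270), and the autosampler at (258,203). The pen lies between them, with the timer and the pad off to the sides. Next I'll work out rough world positions.

```bash
cat > h.py <<'E'
import numpy as np,cv2
from bench import robot
from scipy.spatial.transform import Rotation as R
def ray(cal,uv):
    p=cv2.undistortPoints(np.array([[uv]],float),np.array(cal["intrinsics"]),np.array(cal["dist_coeffs"]))[0,0]
    T=np.array(cal["world_from_camera"]);d=T[:3,:3]@np.array([p[0],p[1],1]);return T[:3,3],d
def plane(cal,uv,z):
    o,d=ray(cal,uv);return o+d*(z-o[2])/d[2]
def proj(cal,X):
    T=np.linalg.inv(np.array(cal["world_from_camera"]))
    X=np.atleast_2d(np.array(X,float));
    return cv2.projectPoints(X,cv2.Rodrigues(T[:3,:3])[0],T[:3,3],np.array(cal["intrinsics"]),np.array(cal["dist_coeffs"]))[0][:,0]
def Rt():
    s=robot.sense();q=np.array(s["orientation"]);return R.from_quat(q[[1,2,3,0]]),np.array(s["tcp_pos"]),s
def show(d=0):
    r,p,s=Rt();m=r.as_matrix()
    print("t",round(float(s["t"]),2),"tcp",p.round(1),"x",m[:,0].round(3),"z",m[:,2].round(3),"F",np.round(s["ft_force"],1),"M",np.round(s["wrist_torque"],2),"w",round(float(s["gripper_width"]),1),"q",np.round(s["qpos"],2))
E
python3 - <<'E'
from h import *
show()
r,p,s=Rt();print(r.as_matrix().round(3))
c=robot.calibration("scene")
for n,uv,z in[("carousel knob top",(345,268),72),("hub?",(259,191),60),("pad",(383,391),6),("pen a",(278,238),5),("pen b",(301,277),5),("timer",(206,176),15)]:print(n,plane(c,uv,z).round(0))
c=robot.calibration("side")
for n,uv,z in[("knob top",(334,263),72),("spindle",(296,210),68)]:print(n,plane(c,uv,z).round(0))
E
```

```text
t 0.75 tcp [221.6 611.1 231.4] x [ 0.  0. -1.] z [0.341 0.94  0.   ] F [0.1 0.1 0.2] M [ 0.    0.01 -0.01] w 85.2 q [-1.21  0.32 -0.07  1.45  0.02  1.37 -0.06]
[[ 0.    -0.94   0.341]
 [ 0.     0.341  0.94 ]
 [-1.    -0.     0.   ]]
carousel knob top [520.  46.  72.]
hub? [492. 348.  60.]
pad [ 439. -186.    6.]
pen a [475. 241.   5.]
pen b [457. 119.   5.]
timer [428. 510.  15.]
knob top [513.  32.  72.]
spindle [499. 329.  68.]
```

```bash
python3 - <<'E'
from h import *
c=robot.calibration("scene")
for n,uv,z in[("inc L base",(213,158),0),("inc base2",(237,163),0),("inc R",(385,112),0),("reader base",(296,200),36)]:print(n,plane(c,uv,z).round(0))
E
```

```text
inc L base [481. 576.   0.]
inc base2 [524. 523.   0.]
inc R [986. 469.   0.]
reader base [560. 293.  36.]
```

```bash
python3 -m pendant '[[[0,-3.5,-1.6],[0,0,0],0],[[0,-3.8,-1.6],[0,0,0],0],[[0,-3.8,-1.6],[0,0,0],0],[[0,-3.8,-1.6],[0,0,0],0],[[0,-3.8,-1.6],[0,0,0],0],[[0,-3.8,-1.6],[0,0,0],0],[[0,-3.8,-1.6],[0,0,0],0],[[0,-3.8,-1.6],[0,0,0],0],[[0,-3.8,-1.6],[0,0,0],0],[[0,-3.8,-1.6],[0,0,0],0]]' 30
```

```text
t: 1.58
tcp_pos: [522.7, 330.7, 231.7]
orientation: [0.579, -0.406, 0.579, 0.406]
ft_force: [0.7, 0.5, -0.3]
gripper_width: 85.5
```

```bash
python3 - <<'E'
from h import *
robot.sense()
c=robot.calibration("wrist");im=robot.get_image("wrist");cv2.imwrite("pics/w1.png",im)
import pickle;pickle.dump(c,open("w1.pkl","wb"))
for t in("autosampler",):
    print([(d["conf"],d["extent"]) for d in robot.outline_of("wrist",t)])
show()
E
```

```text
[(0.63, [216.1, 54.1, 427.8, 278.9]), (0.52, [0.7, 234.0, 132.2, 356.9])]
t 1.68 tcp [528.1 323.4 231.6] x [ 0.004 -0.004 -1.   ] z [ 0.353  0.935 -0.003] F [ 0.7 -0.2  0.5] M [-0.07 -0.01  0.06] w 85.6 q [-0.74  0.25  0.17  1.54 -0.04  1.35  0.65]
```

View pics/w1.png

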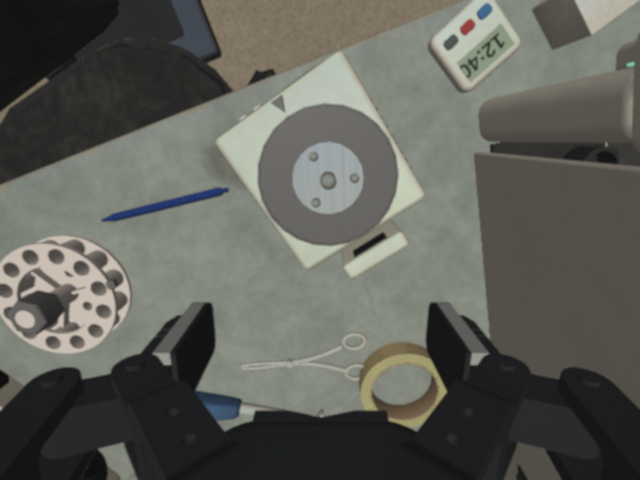

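The hub disc is at about (328,178), with studs near (313,156), (354,178) and (316,203). The pointer is at (279,103), and the carousel is at the left around (60,295). I'll zoom in for precision.

```bash
python3 - <<'E'
import cv2
im=cv2.imread("pics/w1.png")
cv2.imwrite("pics/w1a.png",cv2.resize(im[80:260,230:430],None,fx=3.3,fy=3.3,interpolation=cv2.INTER_CUBIC))
cv2.imwrite("pics/w1b.png",cv2.resize(im[220:370,0:180],None,fx=4,fy=4,interpolation=cv2.INTER_CUBIC))
E
```

```text
(no output)
```

View pics/w1a.png

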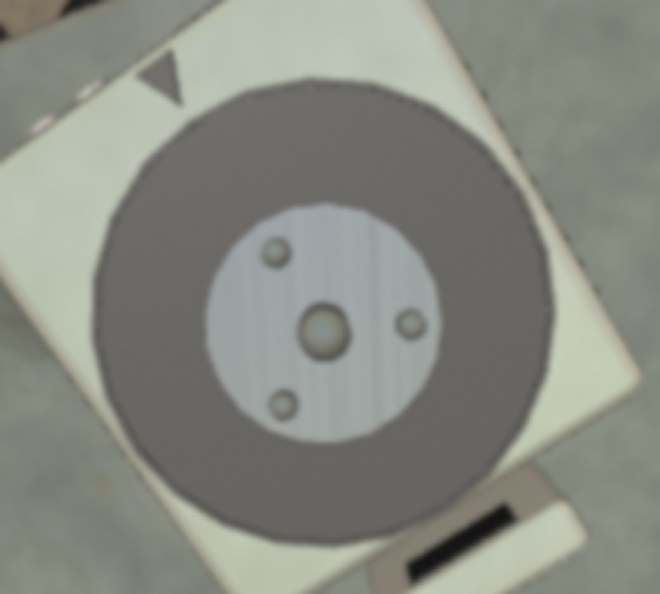

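View pics/w1b.png

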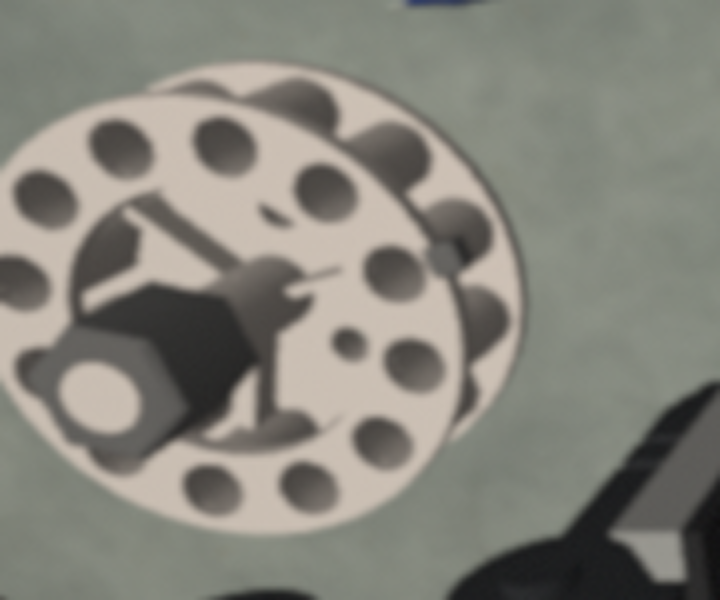

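```bash
python3 - <<'E'
from h import *
import pickle;c=pickle.load(open("w1.pkl","rb"))
S=np.array([plane(c,u,50)[:2] for u in[(313.6,156.4),(354.5,178.2),(316.1,202.4)]])
print("studs",S.round(1),"ctr",S.mean(0).round(1)); C=S.mean(0)
print("r",np.linalg.norm(S-C,axis=1).round(1),"ang",np.degrees(np.arctan2(*(S-C).T[::-1])).round(1))
print("spindle",plane(c,(327.9,180),67).round(1), "disc",plane(c,(327.6,177.8),42).round(1))
p=plane(c,(285.2,111.8),38);print("pointer",p.round(1),np.linalg.norm(p[:2]-C),np.degrees(np.arctan2(*(p[:2]-C)[::-1])))
k=plane(c,(24.5,319),72);t=plane(c,(111,284.5),33);print("knob",k.round(1),"tab",t.round(1),np.linalg.norm((t-k)[:2]),np.degrees(np.arctan2(*(t-k)[:2][::-1])))
# ring top ellipse centre
print("ring ctr",plane(c,(232/4,314/4+220),34).round(1))
v=[plane(c,(u/4,220+w/4),72)[:2] for u,w in[(78,322),(150,336),(187,410),(138,458),(58,445),(27,385)]]
v=np.array(v);m=v.mean(0);print("hex",m.round(1),np.degrees(np.arctan2(*(v-m).T[::-1])).round(1),np.linalg.norm(v-m,axis=1).round(1))
E
```

```text
studs [[468.7 344.2]
 [498.9 371.9]
 [507.7 332.3]] ctr [491.8 349.5]
r [23.6 23.6 23.4] ang [-167.1   72.4  -47.2]
spindle [490.4 349.4  67. ] disc [491.3 349.4  42. ]
pointer [424.9 333.5  38. ] 68.76386858435659 -166.5700744645122
knob [514.6  40.7  72. ] tab [518.6 104.8  33. ] 64.23315353184665 86.4398205391171
ring ctr [513.6  46.5  34. ]
hex [514.7  42.9] [ 167.4  117.7   56.3   -8.1  -66.8 -116.7] [18.3 19.8 18.3 17.4 19.8 18. ]
```

```bash
python3 - <<'E'
from h import *
a=robot.calibration("scene");b=robot.calibration("side")
print("base corner",plane(a,(402,345),0).round(0),plane(a,(425,255),0).round(0))
def tri(u,v):
    o1,d1=ray(a,u);o2,d2=ray(b,v);A=np.c_[d1,-d2];s=np.linalg.lstsq(A,o2-o1,rcond=None)[0]
    return (o1+d1*s[0]).round(0),(o2+d2*s[1]).round(0)
print("eyeL",tri((447,272),(360,158)),"eyeR",tri((490,290),(395,170)))
print("stage corner",tri((408,298),(367,262)))
print("monitor",tri((493,110),(423,48)), tri((478,185),(421,128)))
E
```

```text
base corner [ 534. -131.    0.] [726.  12.   0.]
eyeL (array([ 474., -210.,  390.]), array([ 476., -210.,  390.])) eyeR (array([ 506., -259.,  381.]), array([ 513., -260.,  386.]))
stage corner (array([ 535., -115.,  152.]), array([ 532., -115.,  151.]))
monitor (array([ 605., -117.,  534.]), array([ 609., -118.,  537.])) (array([ 611., -128.,  405.]), array([ 612., -129.,  406.]))
```

```bash
python3 -m pendant '[[[0,-0.8,-3],[0,0,0],0],[[0,-0.8,-3],[0,0,0],0],[[0,-0.8,-3],[0,0,0],0],[[0,-0.8,-3],[0,0,0],0],[[0,-0.8,-3],[0,0,0],0],[[0,-0.8,-3],[0,0,0],0],[[0,-0.8,-3],[0,0,0],0],[[0,-0.8,-3],[0,0,0],0],[[0,-0.8,-3],[0,0,0],0],[[0,-0.8,-3],[0,0,0],0]]' && python3 -m pendant '[[[0,0,0],[7,0,0],0],[[0,0,0],[7,0,0],0],[[0,0,0],[7,0,0],0],[[0,0,0],[7,0,0],0],[[0,0,0],[7,0,0],0],[[0,0,0],[7,0,0],0],[[0,0,0],[7,0,0],0],[[0,0,0],[7,0,0],0],[[0,0,0],[7,0,0],0],[[0,0,0],[7,0,0],0]]' && python3 -m pendant '[[[0,0,0],[7,0,0],0],[[0,0,0],[7,0,0],0],[[0,0,0],[7,0,0],0],[[0,0,0],[7,0,0],0],[[0,0,0],[4,0,0],0],[[0,0,0],[0,0,0],0],[[0,0,0],[0,0,0],0],[[0,0,0],[0,0,0],0],[[0,0,0],[0,0,0],0],[[0,0,0],[0,0,0],0]]'
python3 - <<'E'
from h import *
show()
c=robot.calibration("wrist");im=robot.get_image("wrist");cv2.imwrite("pics/w2.png",im)
import pickle;pickle.dump(c,open("w2.pkl","wb"))
E
```

```text
t: 2.52
tcp_pos: [494.0, 21.6, 231.6]
orientation: [0.579, -0.406, 0.579, 0.406]
ft_force: [1.6, 0.1, 0.1]
gripper_width: 85.1
t: 3.35
tcp_pos: [494.4, 23.1, 231.5]
orientation: [0.707, 0.002, 0.707, -0.002]
ft_force: [0.6, 0.5, 1.1]
gripper_width: 85.2
t: 4.18
tcp_pos: [494.4, 22.9, 231.4]
orientation: [0.68, 0.194, 0.68, -0.194]
ft_force: [0.0, -0.1, 0.4]
gripper_width: 85.6
t 4.18 tcp [494.4  22.9 231.4] x [ 0.  0. -1.] z [ 0.849 -0.528  0.   ] F [ 0.  -0.1  0.4] M [0.02 0.05 0.05] w 85.6 q [-0.46 -0.02  0.35  1.84  0.01  1.32 -0.66]
```

View pics/w2.png

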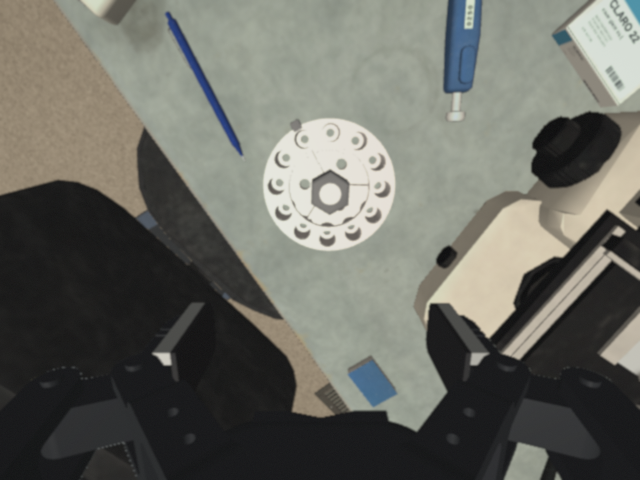

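The carousel is centred near (330,185), with its tab at (296,125) and the knob top at (330,193). I'll zoom in on it.

```bash
python3 - <<'E'
import cv2
im=cv2.imread("pics/w2.png")
cv2.imwrite("pics/w2a.png",cv2.resize(im[110:260,255:405],None,fx=4,fy=4,interpolation=cv2.INTER_CUBIC))
E
```

```text
(no output)
```

View pics/w2a.png

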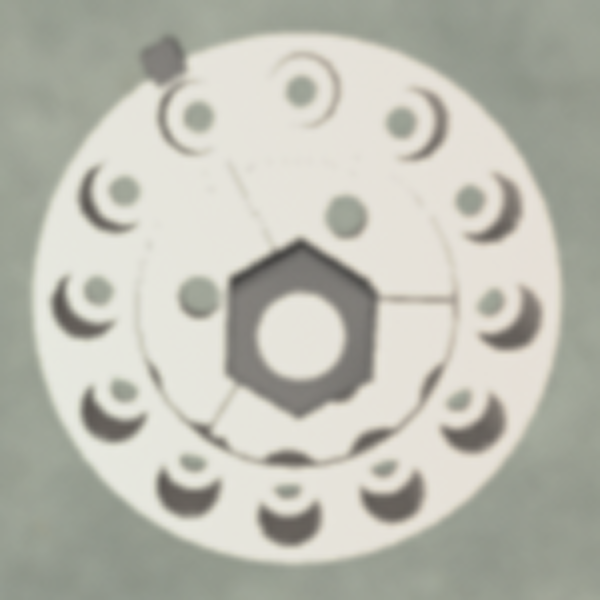

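```bash
python3 - <<'E'
from h import *
import pickle;c=pickle.load(open("w2.pkl","rb"))
P=lambda u,w,z:plane(c,(255+u/4-.4,110+w/4-.4),z)[:2]
m=P(300,337,72);print("knob top",m.round(1))
rc=P(297,298,34);print("ring",rc.round(1))
t=P(164,58,34.5);print("tab",t.round(1))
for C in(m,rc):print(np.linalg.norm(t-C),np.degrees(np.arctan2(*(t-C)[::-1])))
v=np.array([P(u,w,72) for u,w in[(300,258),(372,298),(372,378),(300,418),(228,374),(230,290)]])
print(np.degrees(np.arctan2(*(v-v.mean(0)).T[::-1])).round(1),v.mean(0).round(1),np.linalg.norm(v-v.mean(0),axis=1).round(1))
h=[P(346,216,17),P(199,297,17)]  # flange holes seen through
for x in h:print("hole",x.round(1),np.linalg.norm(x-rc).round(1),np.degrees(np.arctan2(*(x-rc)[::-1])).round(1))
E
```

```text
knob top [514.5  40.7]
ring [516.4  43.4]
tab [519.  104.8]
64.26875635340471 85.9180774495883
61.43381468935021 87.52118121305655
[  58.8   -3.4  -61.8 -121.7  175.6  114.6] [514.6  40.7] [16.3 16.9 17.6 17.4 17.2 17.6]
hole [536.  52.] 21.4 23.6
hole [495.2  54.4] 23.8 152.7
```

```bash
python3 -m pendant '[[[1.5,0.9,0.24],[1,0,0],0],[[1.5,0.9,0.24],[0,0,0],0],[[1.5,0.88,0.23],[0,0,0],0],[[2.5,0,0],[0,0,0],0],[[3,0,0],[0,0,0],0],[[3,0,0],[0,0,0],0],[[2.5,0,0],[0,0,0],0],[[2,0,0],[0,0,0],0],[[1,0,0],[0,0,0],0],[[0.6,0,0],[0,0,0],0]]' 30 && python3 - <<'E'
from h import *
show()
c=robot.calibration("wrist");im=robot.get_image("wrist");cv2.imwrite("pics/w3.png",im)
E
```

```text
t: 5.07
tcp_pos: [514.0, 41.5, 38.9]
orientation: [0.677, 0.2, 0.679, -0.201]
ft_force: [-0.2, 0.6, 1.0]
gripper_width: 85.5
t 5.07 tcp [514.   41.5  38.9] x [-0.002 -0.001 -1.   ] z [ 0.84  -0.543 -0.002] F [-0.2  0.6  1. ] M [-0.01 -0.    0.01] w 85.5 q [-0.44  0.23  0.34  2.   -0.09  0.93 -0.63]
```

View pics/w3.png

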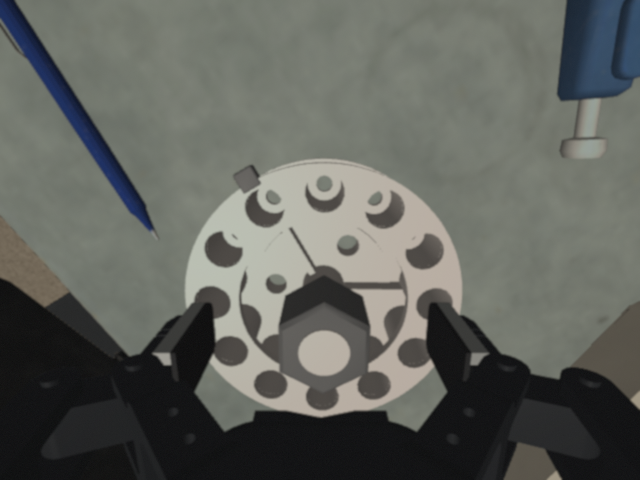

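The knob sits centred between the pads, with its top at about (324,352). Before closing I'll compare its position with the TCP.

```bash
python3 - <<'E'
from h import *
show()
c=robot.calibration("wrist")
k=plane(c,(324,352.5),72);t=plane(c,(246.5,176),34.5);rc=plane(c,(323.5,290),34)
print(k.round(1),t.round(1),np.linalg.norm((t-k)[:2]),np.degrees(np.arctan2(*(t-k)[:2][::-1])),rc.round(1))
E
```

```text
t 5.12 tcp [514.   41.5  38.8] x [-0.002 -0.001 -1.   ] z [ 0.84  -0.543 -0.002] F [-0.2 -0.2 -0.1] M [0.02 0.01 0.02] w 85.3 q [-0.44  0.23  0.34  2.   -0.09  0.93 -0.63]
[515.3  41.1  72. ] [519.9 105.3  34.5] 64.43090392610337 85.88323888144595 [518.8  46.5  34. ]
```

```bash
python3 -m pendant '[[[0,0,0],[0,0,0],255],[[0,0,0],[0,0,0],255],[[0,0,0],[0,0,0],255],[[0,0,0],[0,0,0],255],[[0,0,0],[0,0,0],255],[[0,0,0],[0,0,0],255],[[0,0,0],[0,0,0],255],[[0,0,0],[0,0,0],255],[[0,0,0],[0,0,0],255],[[0,0,0],[0,0,0],255]]' 45
python3 -c "
from h import *
show()"
```

```text
t: 5.95
tcp_pos: [515.9, 41.7, 41.5]
orientation: [0.679, 0.201, 0.677, -0.2]
ft_force: [0.6, -0.7, 6.7]
gripper_width: 31.2
t 5.95 tcp [515.9  41.7  41.5] x [ 0.002  0.001 -1.   ] z [ 0.839 -0.544  0.002] F [ 0.6 -0.7  6.7] M [-0.1   0.03 -0.01] w 31.2 q [-0.44  0.23  0.34  1.99 -0.09  0.93 -0.63]
```

```bash
python3 -m pendant '[[[-0.4,0,0],[0,0,0],255],[[-0.8,0,0],[0,0,0],255],[[-1.2,0,0],[-5,0,0],255],[[-1.3,0,0],[-6,0,0],255],[[-1.5,0,0],[-6,0,0],255],[[-1.5,0,0],[-6,0,0],255],[[-1.5,0,0],[-6,0,0],255],[[-1.4,0,0],[-6,0,0],255],[[-1.2,0,0],[-6,0,0],255],[[-0.8,0,0],[-4.6,0,0],255]]' 60
python3 - <<'E'
from h import *
show()
c=robot.calibration("wrist");im=robot.get_image("wrist");cv2.imwrite("pics/w4.png",im)
im=robot.get_image("side");cv2.imwrite("pics/s4.png",im[130:370,180:500].repeat(2,0).repeat(2,1))
show()
E
```

```text
t: 6.78
tcp_pos: [514.7, 41.6, 157.6]
orientation: [0.703, -0.08, 0.702, 0.08]
ft_force: [1.0, -0.1, -2.6]
gripper_width: 30.7
t 6.78 tcp [514.7  41.6 157.6] x [ 0.  0. -1.] z [0.975 0.224 0.001] F [ 1.  -0.1 -2.6] M [ 0.01 -0.01 -0.01] w 30.7 q [-0.4   0.09  0.28  1.89 -0.03  1.17  0.12]
t 6.88 tcp [515.4  41.7 157.7] x [ 0.002  0.001 -1.   ] z [0.976 0.219 0.002] F [ 0.5  0.  -2.7] M [-0.03  0.06  0.  ] w 30.7 q [-0.4   0.09  0.29  1.89 -0.03  1.17  0.11]
```

View pics/w4.png

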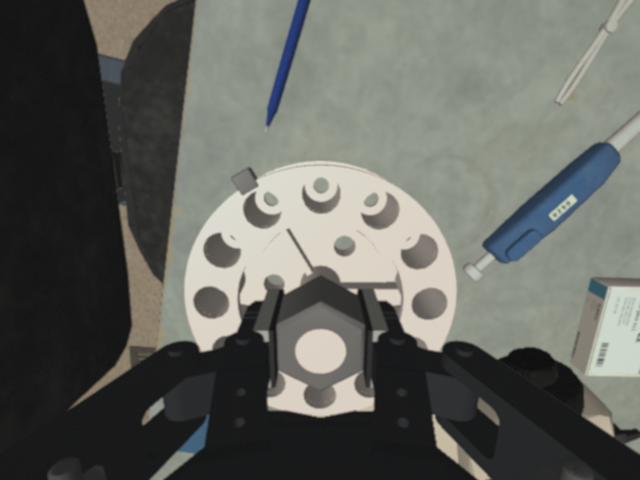

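View pics/s4.png

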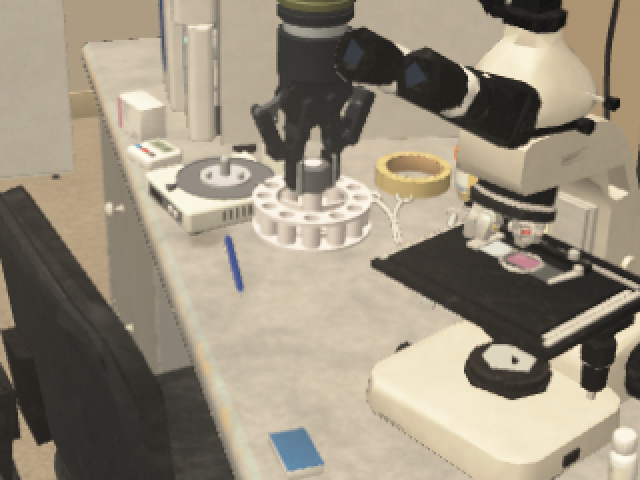

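The carousel is held level: knob top at (320,351), tab at (244,180). I'll compute its in-hand pose and the transfer move.

```bash
python3 - <<'E'
from h import *
show()
c=robot.calibration("wrist");r,p,s=Rt();z0=p[2]-41
k=plane(c,(320.5,351.5),72+z0);t=plane(c,(244,180),34.5+z0)
print(k.round(1),t.round(1),np.linalg.norm((t-k)[:2]),np.degrees(np.arctan2(*(t-k)[:2][::-1])))
m=r.as_matrix();print("yaw",np.degrees(np.arctan2(m[1,2],m[0,2])))
d=np.array([491.5,349.5,158])-np.array([515.0,41.5,158]);print("tool shift",(m.T@d).round(1))
E
```

```text
t 6.88 tcp [515.4  41.7 157.7] x [ 0.002  0.001 -1.   ] z [0.976 0.219 0.002] F [ 0.5  0.  -2.7] M [-0.03  0.06  0.  ] w 30.7 q [-0.4   0.09  0.29  1.89 -0.03  1.17  0.11]
[515.7  40.9 188.7] [473.   88.4 151.2] 63.876796790334744 131.97735144522974
yaw 12.678177414525559
tool shift [1.000e-01 3.056e+02 4.470e+01]
```

```bash
python3 -m pendant '[[[0,1.5,0.2],[0,0,0],255],[[0,3,0.4],[0,0,0],255],[[0,3.5,0.5],[0,0,0],255],[[0,3.5,0.5],[0,0,0],255],[[0,3.6,0.6],[0,0,0],255],[[0,3.5,0.5],[0,0,0],255],[[0,3.5,0.5],[0,0,0],255],[[0,3.5,0.5],[0,0,0],255],[[0,3,0.5],[0,0,0],255],[[0,2,0.3],[0,0,0],255]]'
python3 -m pendant '[[[0,0,0],[0,0,0],255],[[0,0,0],[0,0,0],255],[[0.5,0,0],[0,0,0],255],[[1,0,0],[0,0,0],255],[[1,0,0],[0,0,0],255],[[0.7,0,0],[0,0,0],255],[[0.3,0,0],[0,0,0],255],[[0,0,0],[0,0,0],255],[[0,0,0],[0,0,0],255],[[0,0,0],[0,0,0],255]]'
python3 - <<'E'
from h import *
show()
c=robot.calibration("wrist");im=robot.get_image("wrist");cv2.imwrite("pics/w5.png",im)
im=robot.get_image("side");cv2.imwrite("pics/s5.png",cv2.resize(im[150:270,220:380],None,fx=4,fy=4,interpolation=cv2.INTER_CUBIC))
im=robot.get_image("scene");cv2.imwrite("pics/c5.png",cv2.resize(im[130:250,180:340],None,fx=4,fy=4,interpolation=cv2.INTER_CUBIC))
show()
E
```

```text
t: 7.72
tcp_pos: [489.3, 353.9, 154.9]
orientation: [0.702, -0.078, 0.704, 0.079]
ft_force: [-0.1, 0.5, -2.9]
gripper_width: 31.5
t: 8.55
tcp_pos: [492.0, 350.2, 121.8]
orientation: [0.703, -0.078, 0.702, 0.078]
ft_force: [-0.2, 0.4, -2.3]
gripper_width: 31.1
t 8.55 tcp [492.  350.2 121.8] x [ 0.001  0.001 -1.   ] z [0.976 0.219 0.001] F [-0.2  0.4 -2.3] M [ 0.02 -0.04  0.  ] w 31.1 q [-0.72  0.3   0.07  1.71 -0.02  1.14 -0.42]
t 8.7 tcp [491.9 350.3 121.9] x [ 0.001  0.001 -1.   ] z [0.976 0.219 0.001] F [-0.3 -0.5 -2.1] M [-0.03 -0.01 -0.  ] w 30.9 q [-0.72  0.3   0.07  1.71 -0.02  1.14 -0.42]
```

View pics/w5.png

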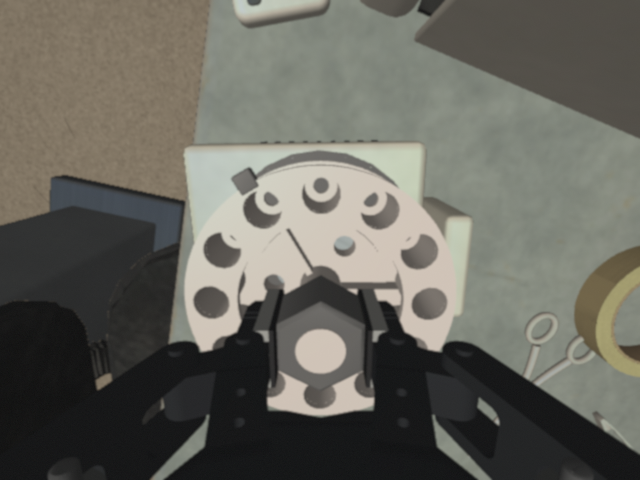

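View pics/s5.png

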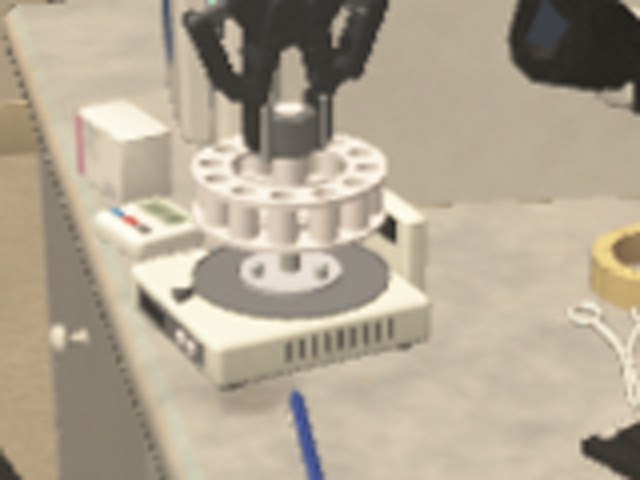

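View pics/c5.png

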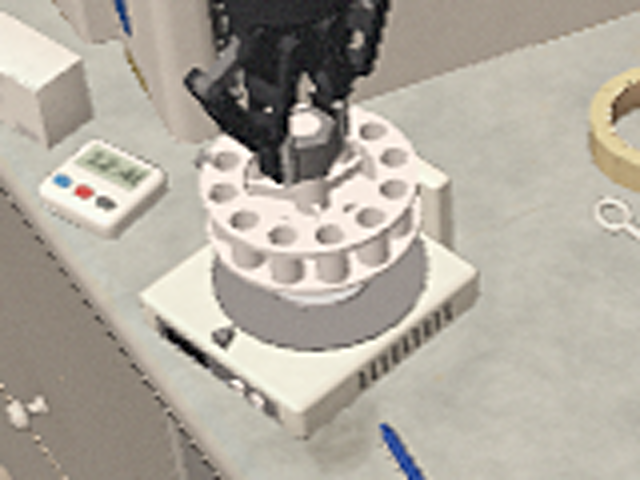

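The bore sits over the spindle in all three views. I'll lower the carousel over the spindle slowly and watch the force.

```bash
python3 -m pendant '[[[0.3,0,0],[0,0,0],255],[[0.3,0,0],[0,0,0],255],[[0.3,0,0],[0,0,0],255],[[0.3,0,0],[0,0,0],255],[[0.3,0,0],[0,0,0],255],[[0.2,0,0],[0,0,0],255],[[0.1,0,0],[0,0,0],255],[[0,0,0],[0,0,0],255],[[0,0,0],[0,0,0],255],[[0,0,0],[0,0,0],255]]'; python3 -c "
from h import *
show()"
```

```text
t: 9.53
tcp_pos: [491.8, 350.2, 103.6]
orientation: [0.703, -0.078, 0.703, 0.078]
ft_force: [-0.1, 0.5, -3.3]
gripper_width: 31.0
t 9.53 tcp [491.8 350.2 103.6] x [ 0.  0. -1.] z [0.976 0.219 0.   ] F [-0.1  0.5 -3.3] M [-0.03 -0.03 -0.  ] w 31.0 q [-0.72  0.31  0.07  1.73 -0.02  1.1  -0.42]
```

No contact with the bottom below the spindle tip, so the bore is over it. I'll go on to stud height.

```bash
python3 -m pendant '[[[0.2,0,0],[0,0,0],255],[[0.2,0,0],[0,0,0],255],[[0.2,0,0],[0,0,0],255],[[0.15,0,0],[0,0,0],255],[[0.15,0,0],[0,0,0],255],[[0.1,0,0],[0,0,0],255],[[0,0,0],[0,0,0],255],[[0,0,0],[0,0,0],255],[[0,0,0],[0,0,0],255],[[0,0,0],[0,0,0],255]]'; python3 -c "
from h import *
show()"
```

```text
t: 10.37
tcp_pos: [491.7, 350.1, 93.5]
orientation: [0.703, -0.078, 0.703, 0.078]
ft_force: [0.1, 0.6, -3.9]
gripper_width: 30.7
t 10.37 tcp [491.7 350.1  93.5] x [ 0.  0. -1.] z [0.976 0.219 0.   ] F [ 0.1  0.6 -3.9] M [-0.01  0.    0.04] w 30.7 q [-0.72  0.32  0.07  1.73 -0.02  1.08 -0.42]
```

```bash
python3 -m pendant '[[[0.1,0,0],[0,0,0],255],[[0.1,0,0],[0,0,0],255],[[0.1,0,0],[0,0,0],255],[[0.1,0,0],[0,0,0],255],[[0.1,0,0],[0,0,0],255],[[0,0,0],[0,0,0],255],[[0,0,0],[0,0,0],255],[[0,0,0],[0,0,0],255],[[0,0,0],[0,0,0],255],[[0,0,0],[0,0,0],255]]'; python3 -c "
from h import *
show()"
```

```text
t: 11.2
tcp_pos: [491.7, 350.1, 88.4]
orientation: [0.703, -0.078, 0.703, 0.078]
ft_force: [-0.8, 0.4, -2.6]
gripper_width: 31.3
t 11.2 tcp [491.7 350.1  88.4] x [ 0.  0. -1.] z [0.976 0.219 0.   ] F [-0.8  0.4 -2.6] M [-0.    0.02  0.  ] w 31.3 q [-0.72  0.33  0.07  1.74 -0.02  1.07 -0.42]
```

It's already below stud-top height with no resistance, so the studs are entering the holes. Now down to the face, gently.

```bash
python3 -m pendant '[[[0.1,0,0],[0,0,0],255],[[0.1,0,0],[0,0,0],255],[[0.1,0,0],[0,0,0],255],[[0.1,0,0],[0,0,0],255],[[0.1,0,0],[0,0,0],255],[[0.05,0,0],[0,0,0],255],[[0,0,0],[0,0,0],255],[[0,0,0],[0,0,0],255],[[0,0,0],[0,0,0],255],[[0,0,0],[0,0,0],255]]'; python3 -c "
from h import *
show()"
```

```text
t: 12.03
tcp_pos: [491.6, 350.0, 83.6]
orientation: [0.703, -0.078, 0.703, 0.078]
ft_force: [-3.6, -3.3, 6.4]
gripper_width: 31.0
t 12.03 tcp [491.6 350.   83.6] x [ 0.  0. -1.] z [0.976 0.219 0.   ] F [-3.6 -3.3  6.4] M [-0.55  0.63 -0.01] w 31.0 q [-0.72  0.33  0.07  1.74 -0.02  1.07 -0.42]
```

```bash
python3 - <<'E'
from h import *
im=robot.get_image("side");cv2.imwrite("pics/s6.png",cv2.resize(im[150:270,220:380],None,fx=4,fy=4,interpolation=cv2.INTER_CUBIC))
show()
E
```

```text
t 12.08 tcp [491.6 350.   83.6] x [ 0.  0. -1.] z [0.976 0.219 0.   ] F [-2.7 -1.9  4.4] M [-0.49  0.68 -0.04] w 31.3 q [-0.72  0.33  0.07  1.74 -0.02  1.07 -0.42]
```

View pics/s6.png

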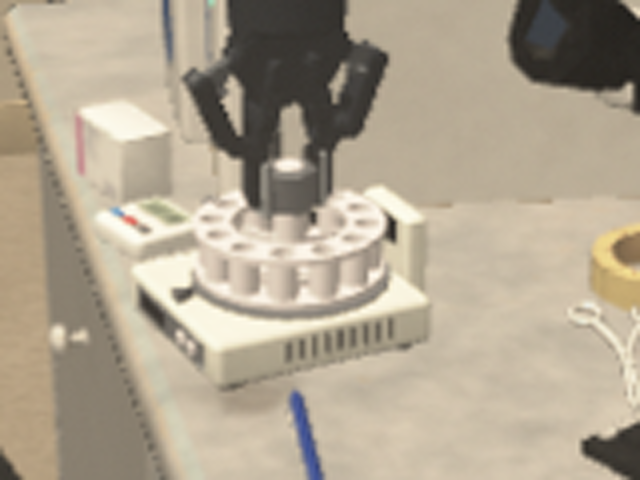

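In the side view the carousel sits down on the hub disc and level. Next I'll turn it with the drive by about +60° from above, to a jaw yaw of 72.7°.

```bash
python3 -m pendant '[[[-0.03,0,0],[-3,0,0],255],[[0,0,0],[-4,0,0],255],[[0,0,0],[-4,0,0],255],[[0,0,0],[-4,0,0],255],[[0,0,0],[-4,0,0],255],[[0,0,0],[-4,0,0],255],[[0,0,0],[-4,0,0],255],[[0,0,0],[-3,0,0],255],[[0,0,0],[0,0,0],255],[[0,0,0],[0,0,0],255]]'; python3 -c "
from h import *
show()"
```

```text
t: 12.92
tcp_pos: [491.7, 350.1, 83.6]
orientation: [0.659, -0.257, 0.659, 0.257]
ft_force: [-2.9, -2.2, 5.0]
gripper_width: 31.4
t 12.92 tcp [491.7 350.1  83.6] x [ 0.  0. -1.] z [0.736 0.677 0.   ] F [-2.9 -2.2  5. ] M [-0.41  0.57  0.02] w 31.4 q [-0.65  0.33 -0.01  1.74  0.    1.07  0.08]
```

```bash
python3 -m pendant '[[[0,0,0],[-3,0,0],255],[[0,0,0],[-4,0,0],255],[[0,0,0],[-4,0,0],255],[[0,0,0],[-4,0,0],255],[[0,0,0],[-4,0,0],255],[[0,0,0],[-4,0,0],255],[[0,0,0],[-4,0,0],255],[[0,0,0],[-3,0,0],255],[[0,0,0],[0,0,0],255],[[0,0,0],[0,0,0],255]]'; python3 - <<'E'
from h import *
show()
c=robot.calibration("wrist");im=robot.get_image("wrist");cv2.imwrite("pics/w7.png",im)
import pickle;pickle.dump(c,open("w7.pkl","wb"))
E
```

```text
t: 13.75
tcp_pos: [491.3, 349.6, 83.6]
orientation: [0.57, -0.419, 0.57, 0.419]
ft_force: [-4.1, -3.2, 7.4]
gripper_width: 31.0
t 13.75 tcp [491.3 349.6  83.6] x [-0.001 -0.001 -1.   ] z [ 0.299  0.954 -0.001] F [-4.1 -3.2  7.4] M [-0.6   0.84 -0.  ] w 31.0 q [-0.59  0.34 -0.09  1.74  0.03  1.07  0.58]
```

View pics/w7.png

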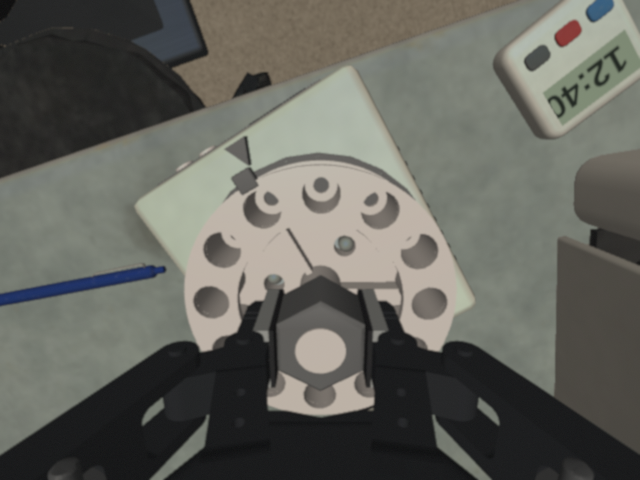

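The tab at (245,180) stands next to the pointer wedge at about (240,150), and studs show in the holes. I'll quantify the alignment using the hub centre.

```bash
python3 - <<'E'
from h import *
import pickle
im=cv2.imread("pics/w7.png");cv2.imwrite("pics/w7a.png",cv2.resize(im[120:260,190:390],None,fx=4,fy=4,interpolation=cv2.INTER_CUBIC))
c=pickle.load(open("w7.pkl","rb"))
a=lambda v:np.degrees(np.arctan2(v[1],v[0]))%360
k=plane(c,(320.5,351.5),114)[:2];t=plane(c,(245,180.5),76.5)[:2]
print("knob",k.round(1),"tab",t.round(1),a(t-k))
for C in(k,np.array([491.5,349.5])):
  for u in[(226,148),(246.5,138),(236,143),(250,166)]:
    q=plane(c,u,37)[:2];print(u,q.round(1),a(q-C).round(1),np.linalg.norm(q-C).round(1))
# housing edges
for e in[((136,207),(352,68)),((352,68),(473,300))]:
    p,q=[plane(c,u,36)[:2] for u in e];print("edge",p.round(1),q.round(1),a(q-p).round(1),np.linalg.norm(q-p).round(1))
E
```

```text
knob [492.6 349.6] tab [430.1 336.6] 191.7187297856609
(226, 148) [413.7 323.9] 198.0 83.0
(246.5, 138) [412.3 335.6] 189.9 81.6
(236, 143) [412.9 329.7] 194.0 82.2
(250, 166) [425.7 332.4] 194.4 69.1
(226, 148) [413.7 323.9] 198.2 81.9
(246.5, 138) [412.3 335.6] 190.0 80.5
(236, 143) [412.9 329.7] 194.2 81.0
(250, 166) [425.7 332.4] 194.6 67.9
edge [427.7 266.5] [397.1 395.3] 103.4 132.3
edge [397.1 395.3] [535.1 428.1] 13.4 141.9
```

View pics/w7a.png

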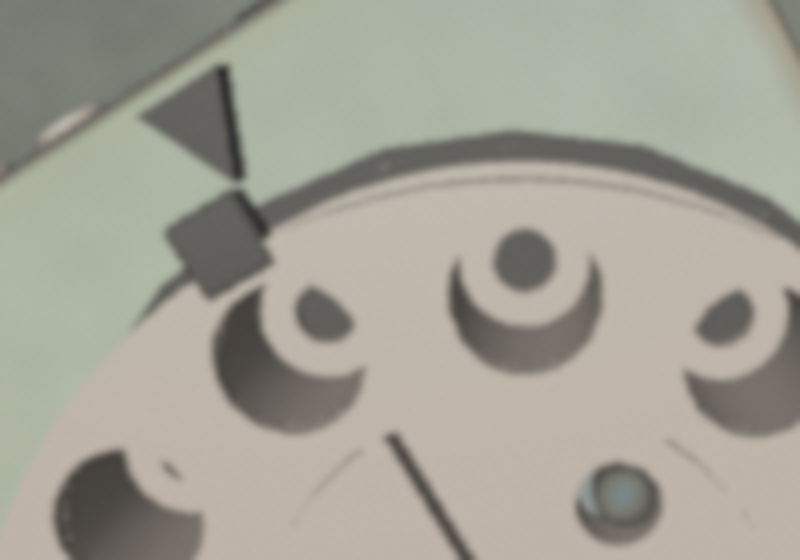

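The tab is within about 1.5° of the pointer. I'll trim by 1°, relax the downward preload, open, and retract straight up.

```bash
python3 -m pendant '[[[0,0,0],[-1,0,0],255],[[0,0,0],[0,0,0],255],[[-0.1,0,0],[0,0,0],255],[[-0.05,0,0],[0,0,0],255],[[0,0,0],[0,0,0],255],[[0,0,0],[0,0,0],150],[[0,0,0],[0,0,0],0],[[0,0,0],[0,0,0],0],[[0,0,0],[0,0,0],0],[[0,0,0],[0,0,0],0]]'; python3 -c "
from h import *
show()"
```

```text
t: 14.63
tcp_pos: [492.0, 350.5, 85.0]
orientation: [0.566, -0.424, 0.565, 0.424]
ft_force: [0.3, 0.8, 0.2]
gripper_width: 81.1
t 14.63 tcp [492.  350.5  85. ] x [ 0.001  0.001 -1.   ] z [0.281 0.96  0.001] F [0.3 0.8 0.2] M [-0.01  0.    0.01] w 81.1 q [-0.58  0.34 -0.09  1.74  0.04  1.07  0.6 ]
```

```bash
python3 -m pendant '[[[0,0,0],[0,0,0],0],[[-0.5,0,0],[0,0,0],0],[[-1,0,0],[0,0,0],0],[[-1.5,0,0],[0,0,0],0],[[-2,0,0],[0,0,0],0],[[-2,0,0],[0,0,0],0],[[-2,0,0],[0,0,0],0],[[-2,0,0],[0,0,0],0],[[-1,-1,0],[0,0,0],0],[[0,-1,0],[0,0,0],0]]'; python3 -m pendant '[[[0,-1,0],[0,0,0],0],[[0,0,0],[0,0,0],0],[[0,0,0],[0,0,0],0],[[0,0,0],[0,0,0],0],[[0,0,0],[0,0,0],0],[[0,0,0],[0,0,0],0],[[0,0,0],[0,0,0],0],[[0,0,0],[0,0,0],0],[[0,0,0],[0,0,0],0],[[0,0,0],[0,0,0],0]]'; python3 - <<'E'
from h import *
show()
c=robot.calibration("wrist");im=robot.get_image("wrist");cv2.imwrite("pics/w8.png",im)
import pickle;pickle.dump(c,open("w8.pkl","wb"))
im=robot.get_image("side");cv2.imwrite("pics/s8.png",cv2.resize(im[150:270,220:380],None,fx=4,fy=4,interpolation=cv2.INTER_CUBIC))
E
```

```text
t: 15.47
tcp_pos: [512.3, 346.0, 209.3]
orientation: [0.568, -0.424, 0.563, 0.424]
ft_force: [1.3, -0.3, 0.6]
gripper_width: 85.4
t: 16.3
tcp_pos: [520.3, 341.7, 204.7]
orientation: [0.566, -0.424, 0.566, 0.424]
ft_force: [0.0, 0.1, -0.4]
gripper_width: 85.6
t 16.3 tcp [520.3 341.7 204.7] x [ 0.  0. -1.] z [0.281 0.96  0.   ] F [ 0.   0.1 -0.4] M [ 0.01 -0.03 -0.01] w 85.6 q [-0.56  0.28 -0.08  1.56  0.02  1.31  0.65]
```

View pics/w8.png

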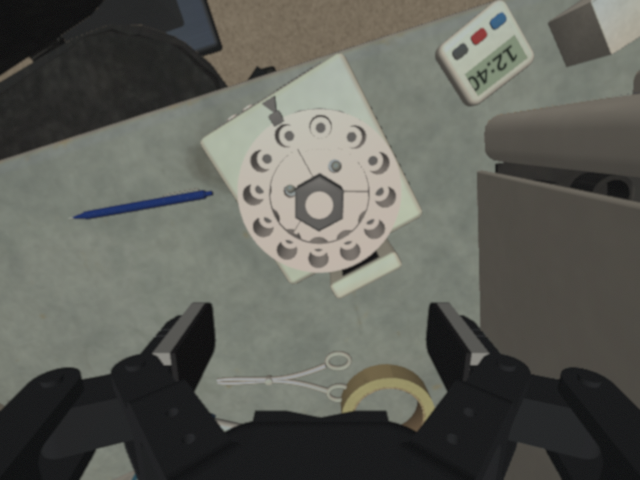

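View pics/s8.png

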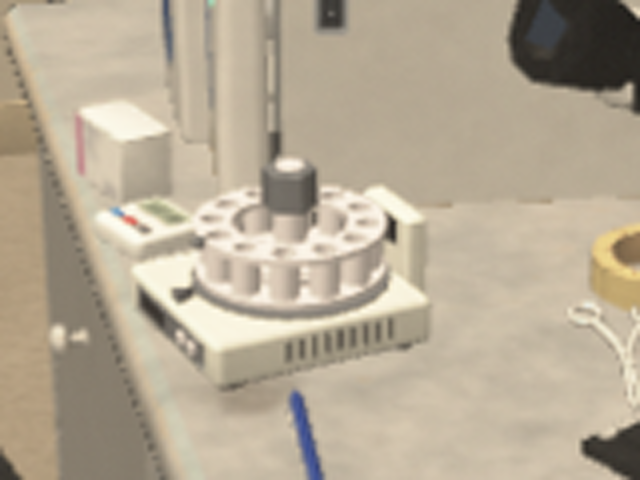

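```bash
python3 - <<'E'
from h import *
import pickle
c=pickle.load(open("w8.pkl","rb"));b=robot.calibration("side")
im=cv2.imread("pics/w8.png");cv2.imwrite("pics/w8a.png",cv2.resize(im[80:280,220:420],None,fx=3,fy=3,interpolation=cv2.INTER_CUBIC))
a=lambda v:np.degrees(np.arctan2(v[1],v[0]))%360
k=plane(c,(319.5,206),114)[:2];t=plane(c,(277.5,117.5),76.5)[:2];print("knob",k.round(1),"tab",t.round(1),a(t-k))
C=np.array([491.5,349.5]);P=C+64*np.array([np.cos(np.radians(193.4)),np.sin(np.radians(193.4))]);print("pointer",P.round(1),"dist",np.linalg.norm(P-t))
# expected side pixel of knob top centre for home / on studs
for z in(114,124):print(z,(proj(b,[491.5,349.5,z])[0]-[220,150])*4)
E
```

```text
knob [493.1 349.3] tab [430.3 336.5] 191.52062342449906
pointer [429.2 334.7] dist 2.1183685352682295
114 [284.54521156 162.37907523]
124 [284.394203   147.77846768]
```

View pics/w8a.png

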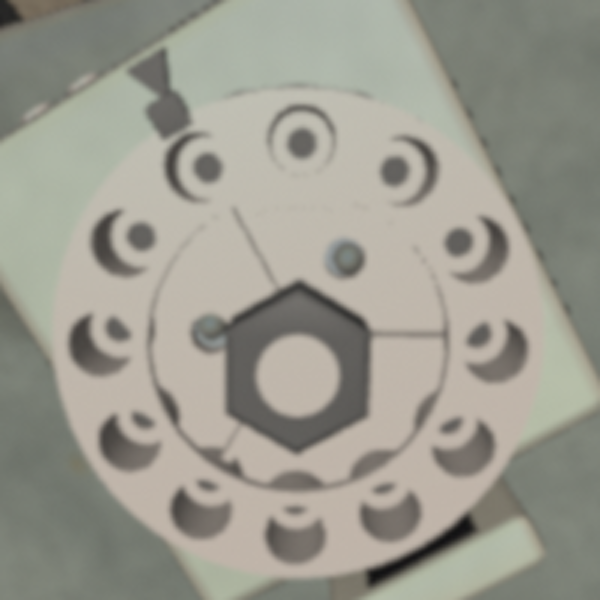

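The tab is about 2 mm from the pointer, and the knob top in the side view at row ~163 matches the home height (162 predicted, against 148 if it were resting on the studs). Studs fill the holes, and the pen and timer are where they were. Handing in.

```bash
python3 -c "
from h import *
show();print(robot.close_job())"
```

```text
t 16.4 tcp [520.4 341.7 204.7] x [ 0.  0. -1.] z [0.281 0.96  0.   ] F [ 0.9 -0.1  0.7] M [-0.02  0.03  0.01] w 85.3 q [-0.56  0.28 -0.08  1.56  0.02  1.31  0.65]
the job is handed in; nothing more can be done
None
```

I gripped the carousel by its knob and lined its holes up with the studs, using the hub angle from the wrist picture. It went over the spindle and all three studs with no search turning, then turned about 61° with the drive to the pointer. I released it and handed the job in at 16.4 s.

**Last checks:**
- **Fully home:** it looks level in the side view, and the knob-top height there matches the home position. The studs show inside the holes that were visible.
- **Tab at the pointer:** about 2 mm away, with 8 mm allowed.
- **Force:** about 10 N of pressure at most in the readings after each move.
- **Release:** the gripper is open and clear, and the wrist force is about zero.
- **Bystanders:** the pen and timer look unmoved. The pad lay far from the whole route; I did not measure it again at the end.

**Where readings disagreed:** estimates of the carousel's centre differed by 2–5 mm between the knob top and the ring. Pointer-direction readings differed by about 1.5°. Neither affected the fit or brought the tab near its limit.

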